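# Hold the clip open around the dose card

### The job

First press the dose card down by its grey top bar until it is fully home in its wooden stand. Then pick up the orange spring clip by its tails, squeeze it wide open and hold it level, gaping around the card's blue-striped side edge about halfway up, with that edge well inside the mouth (at least a centimetre) and clear of both jaws and of the hinge, so that a new sheet could be slipped in. Finish while still holding the clip open there, resting on nothing, and leave the other things on the stool where they are.

Things in the scene. Friction and masses are not known exactly. Their poses are not given: they have to be found in the camera images.
- stool: Low wooden bath stool, fixed, top 360 x 600 mm (x by y), its top surface 100 mm above the work surface. Origin on the work surface under its centre.
- stand: Dark wooden card stand, fixed to the stool top, block 70 (x) x 80 (y) x 22 mm high; origin at the centre of its underside. The card stands upright in it: the card's width runs along the stand's y axis, its thickness along x, z is up. It carries the card.
- card (a joint): How far the card is pushed down into its stand, in m: 0 = fully up, 0.012 = home (hard stop; the grey shoulder at the card's foot meets the block). Starts at 0 to 0.005, moves straight down with about 5 N of friction and stays where it is left. The card is rigid white plastic, 3 mm thick, 120 mm wide, 90 mm tall; when home it spans heights 30 to 120 mm above the stool top.
- card_top (a point): Centre of the upper face of the grey bar on the card's top edge, the place to press; the bar is 60 mm long (along the card's width), 16 mm thick and 10 mm high. It moves with the card; 130 mm above the stool top when the card is home.
- card_edge (a point): Point half-way up the card's blue-striped vertical side edge, which is the one on the stand's -y side, 60 mm from the card's centre line. Moves with the card; 75 mm above the stool top when it is home. Its axes are those of the stand.
- clip: Orange spring clip, loose, about 45 g, lying on its side, 36 mm high as it lies. Origin on the hinge axis at the underside; z is the hinge axis (up), x points from hinge to jaw tips, y across; the frame stays midway between the two levers. Flat jaws reach to x = 50 mm, each 5 mm thick, meeting at y = 0 when shut. The two flat ribbed tails reach to x = -50 mm; shut, they splay to 52 mm over the ends.
- clip_mid (a point): Middle of the clip's hinge axis, 18 mm above its underside; axes as the clip's. Squeezing the tails together along y (good spot: x = -34 mm) spreads the jaws; fully squeezed, the tails are parallel and 24 mm across. The steel hinge pin is 9 mm thick and the lever bodies around it reach to x = 14 mm.
- clip_l (a joint): Opening angle (rad) of one lever of the clip: 0 = shut, 0.32 = fully open against a stop (the other lever mirrors it). Fully open, the jaw tips gape about 31 mm, and 19 mm remain between the jaws 30 mm from the hinge. The spring takes about 3 N at the tails to start and 8 N to hold fully open; let go, it snaps shut.
- pot: Bystander: lidded grey denture pot, loose, 92 mm diameter, 68 mm high, origin at the centre of its underside.
- cup: Bystander: stainless steel cup, loose, 72 mm diameter at the rim, 85 mm high, origin at the centre of its underside.
- pills: Bystander: round white pill dispenser with a blue dial lid, loose, 84 mm diameter, 31 mm high, origin at the centre of its underside.
- case: Bystander: black reading-glasses case, loose, 55 x 155 x 36 mm, long along its y, origin at the centre of its underside.
Not all that is in view belongs to the job. What is meant by the clip is not pink, and is the smaller of those in its own colour.

How it is judged:
By the outcome, as a careful person would: the job done as asked, in the order asked, and still so for the second after the job is handed in, while the arm keeps its last pose, push and grip.
It also fails if it takes over 48 s, if anything falls off the work surface, if the arm or the gripper's body presses on something with over 40 N, if the wrist force passes 120 N, or if a joint passes its speed limit or range.

### The arm

A 6-joint arm with a two-finger parallel gripper is mounted at the origin on the work surface. World frame = base frame: x ahead of the robot, y to its left, z up, the work surface at z = 0. Lengths are in mm, angles in rad, forces in N, time in s.
With the tool pointing down it reaches from about 375 to 975 mm from the base axis. Payload 3.8 kg.
Tool frame: the origin (TCP) lies at the very end of the fingers, on their centre line; the grasp point (between the pads) lies 19 mm behind it; x points along the fingers, z is the direction in which the jaws open and shut, and the axes are right-handed (so a half turn about x gives the same grasp; the last joint's range is limited). The gripper opens to 85 mm and grips with 20 to 120 N. Pads are 22 mm wide; open, the fingers measure 114 mm over their backs; the gripper's body (76 mm by 85 mm) begins 54 mm behind the grasp point. The pads swing forward as they close: fully open they stand 13 mm farther back than shut.
Start: joints at [-1.316, 0.264, 1.604, -0, 1.274, -0.037], TCP at [194.176, -646.462, 231.28] pointing down, gripper open.
Joint ranges: [-2.63, 2.63], [-0.94, 2.18], [0.31, 2.57], [-1.31, 4.45], [0, 2.66], [-2.55, 2.55]. Speed limits (rad/s): [2.57, 2.57, 3.14, 3.14, 3.14, 3.14].

### API

Orientations are given as a unit quaternion [x, y, z, w].
In Python, from cell import ctrl gives the robot as it stands.
- The arm moves only by the tool move_arm, never from a script. Its argument "moves" is a list of rows, each an object of numbers: "fingers": the opening, from 0 (shut) to 1 (fully open); "x", "y", "z": the shift along the tool's x, y, z in mm; "roll": the turn about the tool's x in degrees. A call has 1 to 10 rows; each row shifts and turns the commanded pose from where the row before left it, along the tool's axes as they then stand; what a row does not reach is not made up. A row lasts 1/10 s, in which the tool goes at most 50 mm and 8.59 degrees, less where a joint would pass 70% of its speed; a pose out of reach is approached as far as the arm can. A call with a gripper value outside its range is refused whole. The fingers move at their own pace and stop on an object; "squeeze" is the grip in N (left out, the last holds). Time passes only in rows, so rows that do not move let the fingers close. It gives the time, the measured TCP pose, the force and the opening at its end, in the units of the state.
- ctrl.get_obs(): the state, without advancing time (a new reading comes with each control period).
- ctrl.read_camera(name): name is "scene" or "top" or "wrist"; returns the picture (420x560x3 uint8, red, green, blue); there is no depth.
- ctrl.camera_params(name): a dict with "fx", "fy", "cx", "cy" (pixels), "xyz" and "orientation" of the camera in the world. Camera axes: x right, y up, looking along -z (the intrinsics and any distortion apply to the point x, -y, -z); pixel columns grow to the right and rows downward; lengths in mm; the calibration is good to about 2 mm. A picture is of the moment at which its call begins: read the wrist's pose just before it. camera_params takes no time and is no camera call; for the wrist camera it gives the pose at the moment of the call.
- ctrl.close_job(): hands the job in, once; it reports no verdict.
The state is a dict: "time_s": time; "joints": joint angles; "dq": joint speeds; "joint_efforts": joint torques, N m; "eef_pos": TCP position; "tool_rot": TCP orientation; "wrist_force": force on the tool from outside, world axes, zero at the start; "moment": the same for the moment, N m; "finger_gap": opening from 0.0 (shut) to 1.0 (fully open).
Only numpy, scipy, OpenCV 4.12 (cv2) and the standard library are available. Lean on these libraries where they do the work, as an engineer would, in place of code of your own. Each camera call takes 0.05 s, during which the arm holds its last target.

## Working session

There is one attempt and no reset: what is moved stays moved. The work goes in short steps, Python scripts to look and compute and a tool call to move; the robot and the scene stay as the last step left them, time stands still between calls to the robot, and variables do not carry over. Pictures are saved under pics/ and viewed, and the job is handed in when it is done.

Besides the shell and the picture viewer there is one more tool, called in YAML: its name, and indented under it one key for each argument. move_arm: Moves the arm, as the interface text tells. Its arguments: {"type":"object","properties":{"moves":{"type":"array","items":{"type":"object","properties":{"fingers":{"type":"number"},"x":{"type":"number"},"y":{"type":"number"},"z":{"type":"number"},"roll":{"type":"number"}}}},"squeeze":{"type":"number"}},"required":["moves"]}

```bash
ls; mkdir -p pics
cat > h.py <<'E'
import numpy as np, cv2
from cell import ctrl
from scipy.spatial.transform import Rotation as R
def snap(n,f):
    p=ctrl.camera_params(n); im=ctrl.read_camera(n); cv2.imwrite(f,im[:,:,::-1]); return p,im
def ray(p,u,v):
    d=R.from_quat(p['orientation']).apply([(u-p['cx'])/p['fx'],-(v-p['cy'])/p['fy'],-1]); return np.array(p['xyz']),d
def onz(p,u,v,z):
    o,d=ray(p,u,v); return o+d*(z-o[2])/d[2]
def proj(p,X):
    c=R.from_quat(p['orientation']).inv().apply(np.array(X)-p['xyz']); return p['cx']+p['fx']*c[0]/-c[2], p['cy']-p['fy']*c[1]/-c[2]
E
python3 - <<'E'
from h import *
for n in('scene','top','wrist'):
    p,_=snap(n,f'pics/{n}0.png'); print(n,p)
print(ctrl.get_obs())
E
```

```text
pics
scene {'fx': 462.9347187179164, 'fy': 462.9347187179164, 'cx': 282.1591974750826, 'cy': 211.1358641596162, 'xyz': array([1035.5503756 ,    1.51501505, 1008.1729186 ]), 'orientation': array([0.1900269 , 0.21270584, 0.71005981, 0.64378651])}
top {'fx': 382.22306181864064, 'fy': 382.22306181864064, 'cx': 273.593819419575, 'cy': 202.0870401140242, 'xyz': array([ 296.10020697,  -79.75890526, 1127.56973289]), 'orientation': array([-0.07382008,  0.05439106,  0.70531611, -0.70293769])}
wrist {'fx': 340.6001756736272, 'fy': 340.6001756736272, 'cx': 276.9567499214547, 'cy': 215.8307314651763, 'xyz': array([ 274.65929425, -622.55946273,  372.95590011]), 'orientation': array([-0.13222702,  0.09948546, -0.58872925,  0.79121206])}
{'time_s': 0.15, 'joints': array([-1.31589643e+00,  2.64610638e-01,  1.60506350e+00, -1.70597273e-05,
        1.27370147e+00, -3.69108511e-02]), 'dq': array([ 0.00115317, -0.00120855, -0.00366687,  0.0005776 ,  0.00038567,
       -0.00101055]), 'joint_efforts': array([-8.38347260e-04, -5.15905595e+01, -3.67958415e+01, -1.74671577e-04,
        7.97404762e-03,  1.16276090e-05]), 'eef_pos': array([ 194.03099339, -645.91784339,  230.22572289]), 'tool_rot': array([ 0.42238174,  0.56787748, -0.42160152,  0.5668871 ]), 'wrist_force': array([-0.70528343,  0.05034418,  0.18398356]), 'moment': array([-0.02451577, -0.02689725, -0.00204016]), 'finger_gap': 1.0007165802668094}
```

View pics/scene0.png

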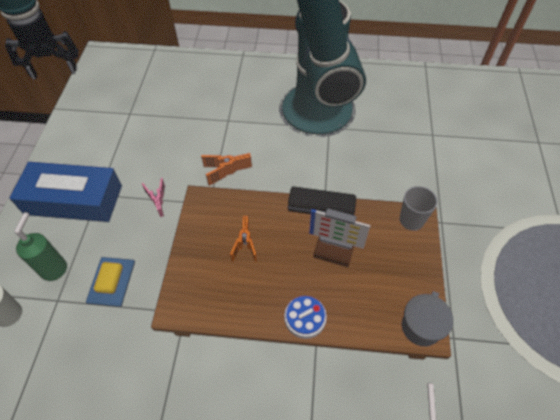

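View pics/top0.png

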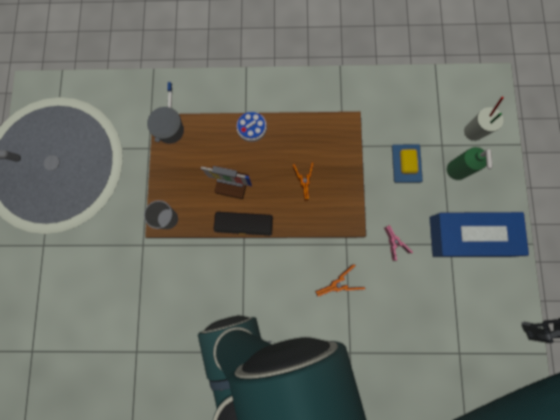

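View pics/wrist0.png

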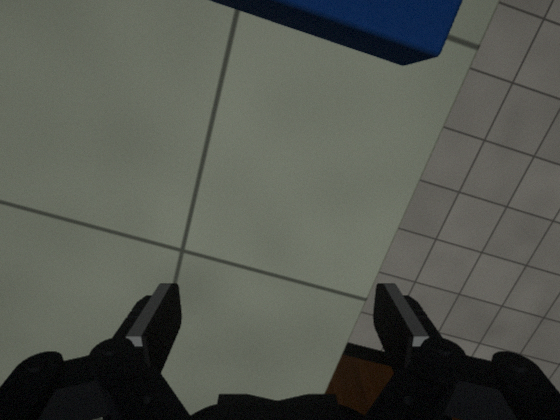

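Run:
```python
import cv2
a=cv2.imread('pics/scene0.png')
cv2.imwrite('pics/s_card.png',cv2.resize(a[180:270,280:380],None,fx=6,fy=6,interpolation=cv2.INTER_CUBIC))
cv2.imwrite('pics/s_clip.png',cv2.resize(a[200:270,215:275],None,fx=8,fy=8,interpolation=cv2.INTER_CUBIC))
a=cv2.imread('pics/top0.png')
cv2.imwrite('pics/t_card.png',cv2.resize(a[155:245,190:320],None,fx=6,fy=6,interpolation=cv2.INTER_CUBIC))
```

```text
(no output)
```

View pics/s_card.png

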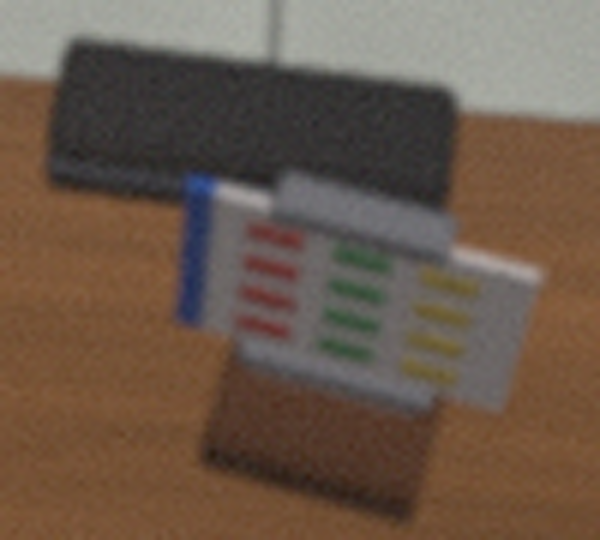

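View pics/s_clip.png

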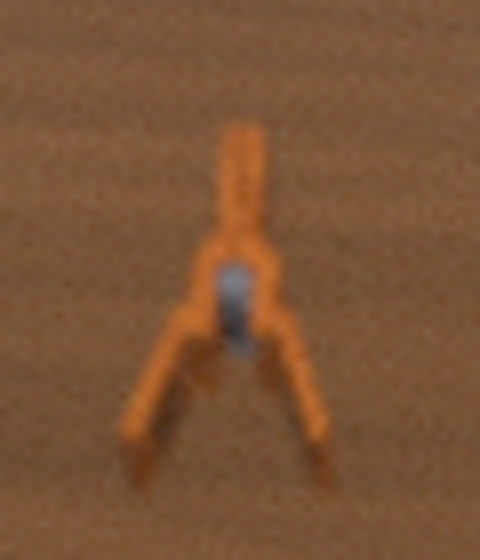

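View pics/t_card.png

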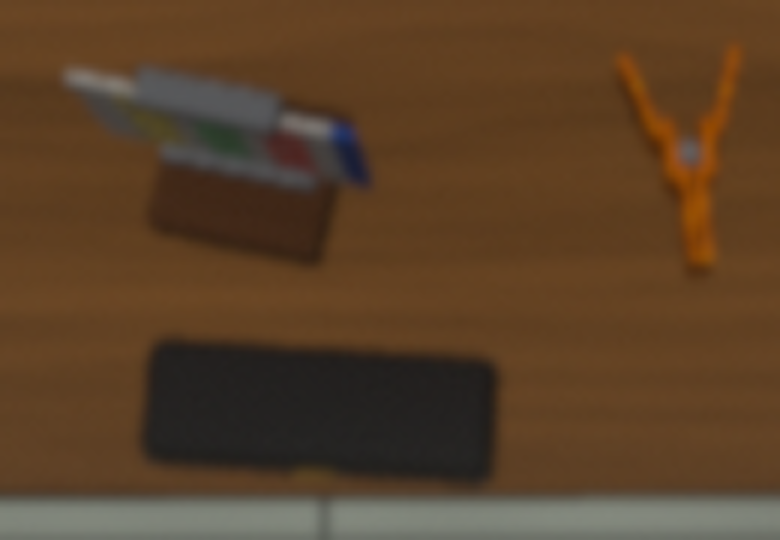

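```bash
cat > fit.py <<'E'
from h import *
from scipy.optimize import least_squares
S=ctrl.camera_params('scene');T=ctrl.camera_params('top')
s=lambda u,v:(280+u/6-.5+.08,180+v/6-.5+.08); t=lambda u,v:(190+u/6-.4,155+v/6-.4)
# local pts (x,y,z,movable)
O=[(S,s(187,177),(0,-60,120,1)),(S,s(545,270),(0,60,120,1)),(S,s(180,324),(1.5,-60,30,1)),(S,s(502,410),(1.5,60,30,1)),
(S,s(205,463),(35,-40,0,0)),(S,s(408,518),(35,40,0,0)),
(T,t(350,122),(0,-60,120,1)),(T,t(66,75),(0,60,120,1)),(T,t(370,186),(-1.5,-60,30,1)),
(T,t(150,230),(-35,40,0,0)),(T,t(320,262),(-35,-40,0,0)),
(S,s(283,172),(-8,-30,130,1)),(S,s(457,214),(-8,30,130,1)),(T,t(140,66),(8,30,130,1)),(T,t(280,97),(8,-30,130,1))]
def W(q,P):
    x,y,z,m=P;c,n=np.cos(q[2]),np.sin(q[2])
    return [q[0]+c*x-n*y,q[1]+n*x+c*y,100+z+m*q[3]]
f=lambda q:np.ravel([np.subtract(proj(c,W(q,P)),uv) for c,uv,P in O])
r=least_squares(f,[430,-30,0.1,9],loss='soft_l1');q=r.x
print(q,np.degrees(q[2]));print(f(q).reshape(-1,2).round(1))
print('top',W(q,(0,0,130,1)),'edge home',W(q,(0,-60,75,0)))
tc=lambda u,v:(190+u/6-.4,155+v/6-.4); sc=lambda u,v:(215+u/8-.4,200+v/8-.4)
for n,a,b in(('hinge',sc(234,270),tc(690,152)),('jaw',sc(243,127),tc(701,262)),('tailA',sc(128,435),tc(737,50)),('tailB',sc(318,435),tc(622,58))):
    print(n,onz(S,*a,136).round(1),onz(T,*b,136).round(1))
o=ctrl.get_obs();print(R.from_quat(o['tool_rot']).as_matrix().round(3))
E
python3 fit.py
```

```text
[535.37263408  64.40456262 100.32490277  12.41513358] 5748.193508524001
[[ 0.3  0.8]
 [-0.4  0.5]
 [-0.7 -0.4]
 [ 0.1 -0.2]
 [-1.1  1.1]
 [ 0.7  1.8]
 [ 0.5  1.8]
 [-0.2  0.2]
 [ 0.2  0.1]
 [ 0.2  0.8]
 [ 0.1  1.1]
 [ 0.2 -0.6]
 [ 0.9 -0. ]
 [-0.6 -0.2]
 [ 0.3 -0.6]]
top [np.float64(535.3726340818843), np.float64(64.40456262489711), np.float64(242.41513357687973)] edge home [np.float64(523.0962168488562), np.float64(5.673909811220582), np.float64(175.0)]
hinge [ 534.8 -135.8  136. ] [ 537.7 -135.1  136. ]
jaw [ 488.7 -139.9  136. ] [ 488.  -139.1  136. ]
tailA [ 587.8 -156.5  136. ] [ 584.4 -156.7  136. ]
tailB [ 582.9 -106.3  136. ] [ 581.1 -105.4  136. ]
[[-0.     0.958  0.288]
 [ 0.002  0.288 -0.958]
 [-1.     0.    -0.002]]
```

move_arm:
  moves:
    - {"x": -12,"roll": -8.5,"fingers": 0}
    - {"x": -12,"roll": -8.5,"fingers": 0}
    - {"x": -12,"roll": -8.5,"fingers": 0}
    - {"x": -12,"roll": -8.5,"fingers": 0}
    - {"x": -12,"roll": -8.5,"fingers": 0}
    - {"x": -12,"roll": -8.5,"fingers": 0}
    - {"x": -12,"roll": -8.5,"fingers": 0}
    - {"x": -12,"roll": -8.5,"fingers": 0}
    - {"x": -12,"roll": -8.5,"fingers": 0}
    - {"x": -12,"roll": -8.5,"fingers": 0}

```text
schema error: expected keys fingers, x, y, z, roll
```

move_arm:
  moves:
    - {"roll": -8.5}
    - {"roll": -8.5}
    - {"roll": -8.5}
    - {"roll": -8.5}
    - {"roll": -8.5}
    - {"roll": -8.5}
    - {"roll": -8.5}
    - {"roll": -7}
    - {}
    - {}

```text
schema error: expected keys fingers, x, y, z, roll
```

move_arm:
  moves:
    - {"fingers": 0,"x": -12,"y": 0,"z": 0,"roll": -8.5}
    - {"fingers": 0,"x": -12,"y": 0,"z": 0,"roll": -8.5}
    - {"fingers": 0,"x": -12,"y": 0,"z": 0,"roll": -8.5}
    - {"fingers": 0,"x": -12,"y": 0,"z": 0,"roll": -8.5}
    - {"fingers": 0,"x": -12,"y": 0,"z": 0,"roll": -8.5}
    - {"fingers": 0,"x": -12,"y": 0,"z": 0,"roll": -8.5}
    - {"fingers": 0,"x": -12,"y": 0,"z": 0,"roll": -8.5}
    - {"fingers": 0,"x": -12,"y": 0,"z": 0,"roll": -8.5}
    - {"fingers": 0,"x": -12,"y": 0,"z": 0,"roll": -8.5}
    - {"fingers": 0,"x": -12,"y": 0,"z": 0,"roll": -8.5}
  squeeze: 40

```text
time_s: 1.15
eef_pos: [194.1, -646.2, 351.1]
tool_rot: [-0.074, 0.703, 0.075, 0.703]
wrist_force: [-0.3, 0.2, 0.8]
finger_gap: -0.004
```

move_arm:
  moves:
    - {"fingers": 0,"x": 0,"y": 0,"z": 0,"roll": -8.5}
    - {"fingers": 0,"x": 0,"y": 0,"z": 0,"roll": -8.5}
    - {"fingers": 0,"x": 0,"y": 0,"z": 0,"roll": -8.5}
    - {"fingers": 0,"x": 0,"y": 0,"z": 0,"roll": -8.5}
    - {"fingers": 0,"x": 0,"y": 0,"z": 0,"roll": -8.5}
    - {"fingers": 0,"x": 0,"y": 0,"z": 0,"roll": -8.5}
    - {"fingers": 0,"x": 0,"y": 0,"z": 0,"roll": -8.5}
    - {"fingers": 0,"x": 0,"y": 0,"z": 0,"roll": -7}

```text
time_s: 1.95
eef_pos: [220.9, -637.6, 349.6]
tool_rot: [-0.423, 0.576, 0.432, 0.55]
wrist_force: [0.5, -0.5, -0.3]
finger_gap: -0.001
```

```bash
cat > st.py <<'E'
from h import *
import sys
o=ctrl.get_obs();M=R.from_quat(o['tool_rot']).as_matrix()
print(o['time_s'],o['eef_pos'].round(1),'F',o['wrist_force'].round(1),'gap',round(o['finger_gap'],3),'j',o['joints'].round(2))
print('x',M[:,0].round(3),'zang',np.degrees(np.arctan2(M[1,2],M[0,2])).round(2))
if len(sys.argv)>3:
    print('to target in tool axes',(M.T@(np.array(list(map(float,sys.argv[1:4])))-o['eef_pos'])).round(1))
E
python3 st.py 535.4 64.4 350
```

```text
1.95 [ 220.9 -637.6  349.6] F [ 0.5 -0.5 -0.3] gap -0.001 j [-1.25  0.22  1.45 -0.04  1.48 -2.55]
x [-0.036 -0.013 -0.999] zang 74.43
to target in tool axes [ -20.5 -113.9  760.4]
```

move_arm:
  moves:
    - {"fingers": 0,"x": 0,"y": 0,"z": 30,"roll": 0}
    - {"fingers": 0,"x": 0,"y": 0,"z": 30,"roll": 0}

```text
time_s: 2.15
eef_pos: [240.8, -577.5, 347.5]
tool_rot: [-0.425, 0.574, 0.434, 0.55]
wrist_force: [-0.6, 0.0, 0.8]
finger_gap: -0.001
```

```bash
python3 st.py 535.4 64.4 350
```

```text
2.15 [ 240.8 -577.5  347.5] F [-0.6  0.   0.8] gap -0.001 j [-1.2   0.13  1.56 -0.04  1.46 -2.5 ]
x [-0.034 -0.011 -0.999] zang 74.77
to target in tool axes [ -19.2 -115.1  696.6]
```

move_arm:
  moves:
    - {"fingers": 0,"x": -1,"y": -6.4,"z": 38.7,"roll": 0}
    - {"fingers": 0,"x": -1,"y": -6.4,"z": 38.7,"roll": 0}
    - {"fingers": 0,"x": -1,"y": -6.4,"z": 38.7,"roll": 0}
    - {"fingers": 0,"x": -1,"y": -6.4,"z": 38.7,"roll": 0}
    - {"fingers": 0,"x": -1,"y": -6.4,"z": 38.7,"roll": 0}
    - {"fingers": 0,"x": -1,"y": -6.4,"z": 38.7,"roll": 0}
    - {"fingers": 0,"x": -1,"y": -6.4,"z": 38.7,"roll": 0}
    - {"fingers": 0,"x": -1,"y": -6.4,"z": 38.7,"roll": 0}
    - {"fingers": 0,"x": -1,"y": -6.4,"z": 38.7,"roll": 0}

```text
time_s: 3.05
eef_pos: [387.8, -255.9, 348.8]
tool_rot: [-0.425, 0.574, 0.433, 0.55]
wrist_force: [1.0, -1.2, 0.1]
finger_gap: 0.003
```

```bash
python3 st.py 535.4 64.4 350; python3 -c "
from h import *
p,_=snap('wrist','pics/w1.png');print(p)"
```

```text
3.05 [ 387.8 -255.9  348.8] F [ 1.  -1.2  0.1] gap 0.003 j [-0.62 -0.18  1.85 -0.03  1.49 -1.92]
x [-0.033 -0.012 -0.999] zang 74.73
to target in tool axes [-10.  -57.8 347.8]
{'fx': 340.6001756736272, 'fy': 340.6001756736272, 'cx': 276.9567499214547, 'cy': 215.8307314651763, 'xyz': array([ 311.76005867, -232.65904029,  493.95587759]), 'orientation': array([-0.12584348, -0.08277935,  0.60099112,  0.78493354])}
```

View pics/w1.png

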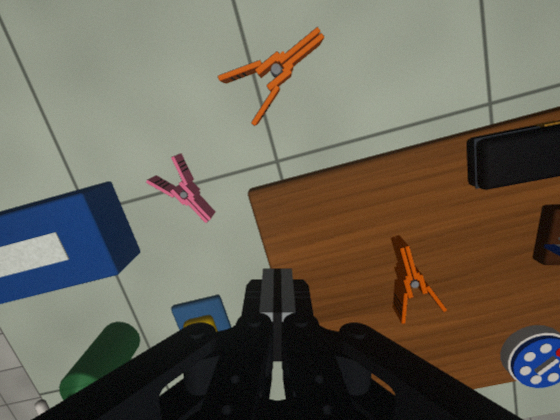

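Run:
```python
import cv2
a=cv2.imread('pics/w1.png')
cv2.imwrite('pics/w1c.png',cv2.resize(a[225:335,380:460],None,fx=5,fy=5,interpolation=cv2.INTER_CUBIC))
```

```text
(no output)
```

View pics/w1c.png

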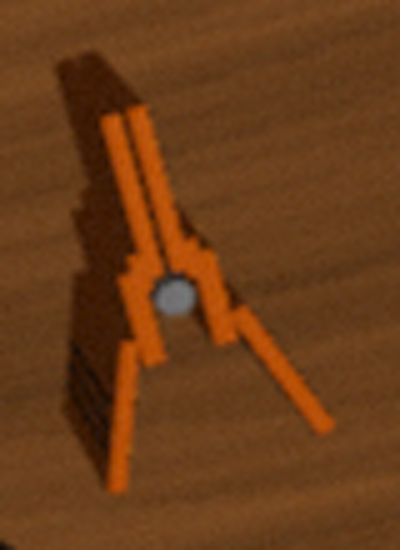

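move_arm:
  moves:
    - {"fingers": 0,"x": -1,"y": -6.4,"z": 38.7,"roll": 0}
    - {"fingers": 0,"x": -1,"y": -6.4,"z": 38.7,"roll": 0}
    - {"fingers": 0,"x": -1,"y": -6.4,"z": 38.7,"roll": 0}
    - {"fingers": 0,"x": -1,"y": -6.4,"z": 38.7,"roll": 0}

```text
time_s: 3.5
eef_pos: [453.3, -113.6, 348.9]
tool_rot: [-0.425, 0.574, 0.433, 0.55]
wrist_force: [1.1, -0.1, 0.3]
finger_gap: -0.004
```

```bash
python3 st.py 535.4 64.4 350; python3 -c "
from h import *
p,_=snap('wrist','pics/w2.png');print(p)"
```

```text
3.5 [ 453.3 -113.6  348.9] F [ 1.1 -0.1  0.3] gap -0.004 j [-0.28 -0.17  1.84 -0.02  1.5  -1.59]
x [-0.033 -0.012 -0.999] zang 74.74
to target in tool axes [ -6.1 -32.2 193.3]
{'fx': 340.6001756736272, 'fy': 340.6001756736272, 'cx': 276.9567499214547, 'cy': 215.8307314651763, 'xyz': array([377.29671547, -90.32536007, 494.08648118]), 'orientation': array([-0.12591671, -0.08272095,  0.60101853,  0.78490697])}
```

View pics/w2.png

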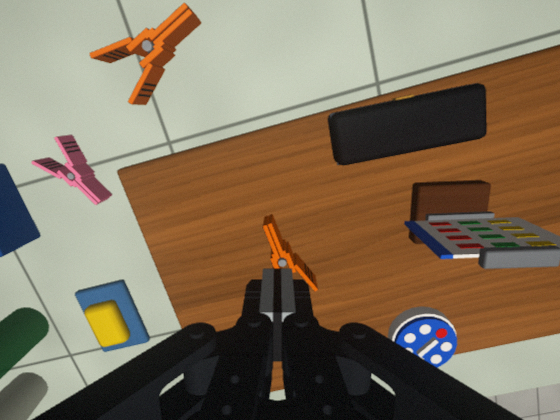

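Run:
```python
from h import *
a=cv2.imread('pics/w2.png')
cv2.imwrite('pics/w2c.png',cv2.resize(a[170:280,395:560],None,fx=4.8,fy=4.8,interpolation=cv2.INTER_CUBIC))
P={'fx': 340.6001756736272, 'fy': 340.6001756736272, 'cx': 276.9567499214547, 'cy': 215.8307314651763, 'xyz':np.array([ 311.76005867, -232.65904029,  493.95587759]), 'orientation':np.array([-0.12584348, -0.08277935,  0.60099112,  0.78493354])}
g={}
for n,u,v in(('h',175,296),('jaw',125,111),('t1',118,490),('t2',325,428)):
    g[n]=onz(P,380+u/5-.4,225+v/5-.4,136);print(n,g[n].round(1))
d=g['jaw']-(g['t1']+g['t2'])/2;print(np.degrees(np.arctan2(d[1],d[0])),np.linalg.norm(d))
```

```text
h [ 538.3 -136.6  136. ]
jaw [ 489.3 -140.5  136. ]
t1 [ 586.9 -157.6  136. ]
t2 [ 582.1 -107.6  136. ]
-175.28060619270713 95.54013068912566
```

View pics/w2c.png

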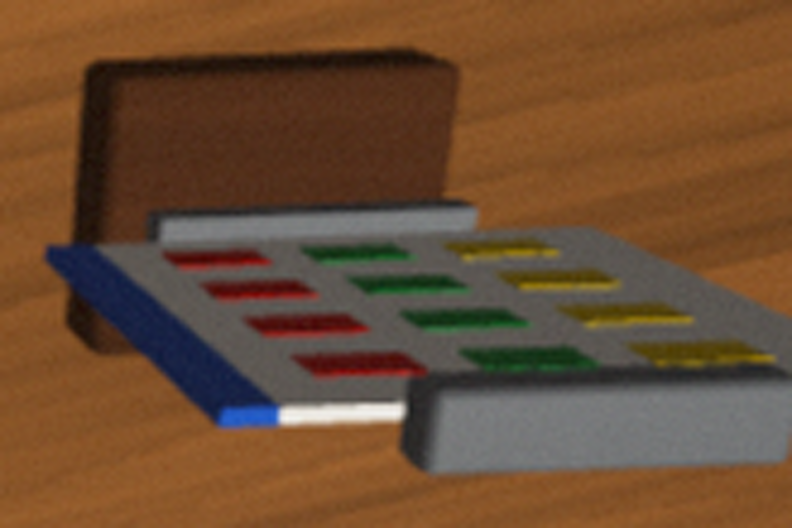

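```bash
cat >> fit.py <<'E'
print('----')
P={'fx': 340.6001756736272, 'fy': 340.6001756736272, 'cx': 276.9567499214547, 'cy': 215.8307314651763, 'xyz':np.array([377.29671547, -90.32536007, 494.08648118]), 'orientation':np.array([-0.12591671, -0.08272095,  0.60101853,  0.78490697])}
w=lambda u,v:(395+u/4.8-.4,170+v/4.8-.4)
O+=[(P,w(226,427),(1.5,-60,120,1)),(P,w(48,248),(-1.5,-60,30,1)),(P,w(218,408),(-1.5,-60,120,1)),(P,w(434,472),(8,-30,130,1))]*2
r=least_squares(f,[535,64,-.2,9],loss='soft_l1');q=r.x
print(q,np.degrees(q[2]));print(f(q).reshape(-1,2)[-4:].round(1))
print('top',W(q,(0,0,130,1)),'edge home',W(q,(0,-60,75,0)))
E
python3 fit.py|sed -n '/----/,$p'
```

```text
----
[ 5.35191914e+02  6.41210466e+01 -1.92273104e-01  1.16927243e+01] -11.01643739850313
[[-0.2 -0.5]
 [ 0.4 -0.4]
 [ 1.7  0.2]
 [-0.7  0.5]]
top [np.float64(535.1919139292077), np.float64(64.1210466032976), np.float64(241.6927243314552)] edge home [np.float64(523.726477729546), np.float64(5.226702454207299), np.float64(175.0)]
```

```bash
python3 st.py 535.2 64.1 280
```

```text
3.55 [ 455.3 -108.7  348.7] F [1.3 3.1 1.7] gap -0.004 j [-0.28 -0.17  1.84 -0.02  1.49 -1.58]
x [-0.031 -0.007 -0.999] zang 74.93
to target in tool axes [ 64.9 -34.1 188.6]
```

move_arm:
  moves:
    - {"fingers": 0,"x": 0,"y": -6.8,"z": 37.7,"roll": -1}
    - {"fingers": 0,"x": 0,"y": -6.8,"z": 37.7,"roll": -1}
    - {"fingers": 0,"x": 0,"y": -6.8,"z": 37.7,"roll": -1.3}
    - {"fingers": 0,"x": 20,"y": -6.8,"z": 37.7,"roll": 0}
    - {"fingers": 0,"x": 20,"y": -6.8,"z": 37.7,"roll": 0}
    - {"fingers": 0,"x": 20,"y": 0,"z": 0,"roll": 0}
    - {"fingers": 0,"x": 0,"y": 0,"z": 0,"roll": 0}

```text
time_s: 4.25
eef_pos: [525.5, 60.4, 280.4]
tool_rot: [-0.44, 0.563, 0.451, 0.535]
wrist_force: [-0.6, -0.3, -0.2]
finger_gap: 0.003
```

```bash
python3 st.py 535.2 64.1 246
```

```text
4.25 [525.5  60.4 280.4] F [-0.6 -0.3 -0.2] gap 0.003 j [ 0.07 -0.01  1.82 -0.01  1.37 -1.29]
x [-0.041 -0.013 -0.999] zang 78.18
to target in tool axes [ 33.9 -10.    6.4]
```

move_arm:
  moves:
    - {"fingers": 0,"x": 8,"y": -10,"z": 6.4,"roll": 0}
    - {"fingers": 0,"x": 10,"y": 0,"z": 0,"roll": 0}
    - {"fingers": 0,"x": 10,"y": 0,"z": 0,"roll": 0}
    - {"fingers": 0,"x": 0,"y": 0,"z": 0,"roll": 0}

```text
time_s: 4.65
eef_pos: [536.8, 63.0, 254.3]
tool_rot: [-0.44, 0.562, 0.449, 0.537]
wrist_force: [-0.6, -0.7, -0.8]
finger_gap: 0.001
```

```bash
python3 st.py 535.2 64.1 230
python3 - <<'E'
from h import *
p,a=snap('scene','pics/s3.png')
cv2.imwrite('pics/s3c.png',cv2.resize(a[140:270,260:390,::-1],None,fx=4.6,fy=4.6,interpolation=cv2.INTER_CUBIC))
E
```

```text
4.65 [536.8  63.  254.3] F [-0.6 -0.7 -0.8] gap 0.001 j [ 0.08  0.02  1.84 -0.01  1.32 -1.28]
x [-0.036 -0.012 -0.999] zang 77.99
to target in tool axes [24.4  1.   1.3]
```

View pics/s3c.png

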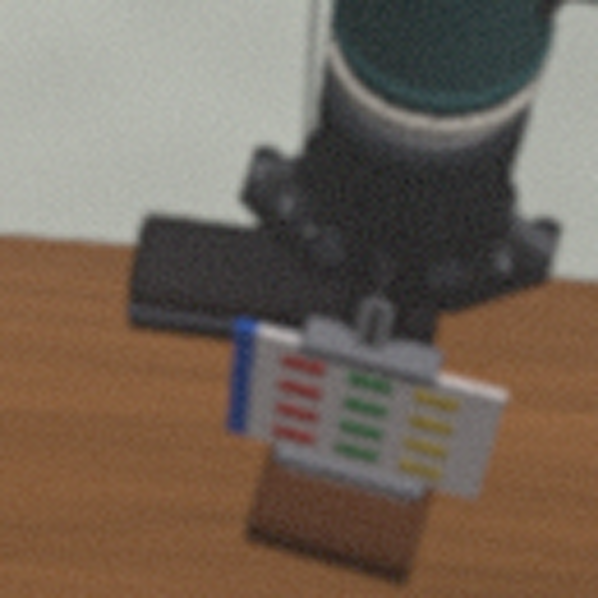

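move_arm:
  moves:
    - {"fingers": 0,"x": 4,"y": 0,"z": 0,"roll": 0}
    - {"fingers": 0,"x": 4,"y": 0,"z": 0,"roll": 0}
    - {"fingers": 0,"x": 4,"y": 0,"z": 0,"roll": 0}
    - {"fingers": 0,"x": 3,"y": 0,"z": 0,"roll": 0}
    - {"fingers": 0,"x": 0,"y": 0,"z": 0,"roll": 0}

```text
time_s: 5.2
eef_pos: [537.3, 63.5, 241.0]
tool_rot: [-0.441, 0.561, 0.449, 0.537]
wrist_force: [1.3, -0.2, -0.1]
finger_gap: -0.004
```

move_arm:
  moves:
    - {"fingers": 0,"x": 2,"y": 0,"z": 0,"roll": 0}
    - {"fingers": 0,"x": 2,"y": 0,"z": 0,"roll": 0}
    - {"fingers": 0,"x": 0,"y": 0,"z": 0,"roll": 0}

```text
time_s: 5.5
eef_pos: [537.3, 63.5, 237.3]
tool_rot: [-0.441, 0.561, 0.449, 0.538]
wrist_force: [-1.2, 1.2, 2.5]
finger_gap: -0.001
```

move_arm:
  moves:
    - {"fingers": 0,"x": 2,"y": 0,"z": 0,"roll": 0}
    - {"fingers": 0,"x": 2,"y": 0,"z": 0,"roll": 0}
    - {"fingers": 0,"x": 0,"y": 0,"z": 0,"roll": 0}

```text
time_s: 5.8
eef_pos: [537.3, 63.5, 232.8]
tool_rot: [-0.441, 0.561, 0.449, 0.538]
wrist_force: [-0.3, 0.4, 2.6]
finger_gap: -0.0
```

move_arm:
  moves:
    - {"fingers": 0,"x": 1.5,"y": 0,"z": 0,"roll": 0}
    - {"fingers": 0,"x": 1.5,"y": 0,"z": 0,"roll": 0}
    - {"fingers": 0,"x": 0,"y": 0,"z": 0,"roll": 0}

```text
time_s: 6.1
eef_pos: [537.2, 63.4, 230.1]
tool_rot: [-0.441, 0.561, 0.449, 0.538]
wrist_force: [0.4, 1.1, 5.1]
finger_gap: -0.001
```

move_arm:
  moves:
    - {"fingers": 0,"x": 1,"y": 0,"z": 0,"roll": 0}
    - {"fingers": 0,"x": 0,"y": 0,"z": 0,"roll": 0}

```text
time_s: 6.3
eef_pos: [537.3, 63.5, 230.1]
tool_rot: [-0.441, 0.561, 0.449, 0.538]
wrist_force: [-1.1, 0.4, 8.2]
finger_gap: 0.001
```

move_arm:
  moves:
    - {"fingers": 0,"x": 1,"y": 0,"z": 0,"roll": 0}
    - {"fingers": 0,"x": 0,"y": 0,"z": 0,"roll": 0}

```text
time_s: 6.5
eef_pos: [537.4, 63.5, 230.0]
tool_rot: [-0.441, 0.561, 0.449, 0.538]
wrist_force: [-2.3, 0.5, 12.1]
finger_gap: 0.001
```

move_arm:
  moves:
    - {"fingers": 0,"x": 1.5,"y": 0,"z": 0,"roll": 0}
    - {"fingers": 0,"x": 0,"y": 0,"z": 0,"roll": 0}

```text
time_s: 6.7
eef_pos: [537.5, 63.5, 229.9]
tool_rot: [-0.442, 0.56, 0.449, 0.538]
wrist_force: [-4.7, 0.8, 18.4]
finger_gap: -0.003
```

move_arm:
  moves:
    - {"fingers": 0,"x": -5,"y": 0,"z": 0,"roll": 0}
    - {"fingers": 0,"x": -15,"y": 0,"z": 0,"roll": 0}
    - {"fingers": 0,"x": -30,"y": 0,"z": 0,"roll": 0}
    - {"fingers": 1,"x": -20,"y": 0,"z": 0,"roll": 0}
    - {"fingers": 1,"x": 0,"y": 0,"z": 0,"roll": 0}

```text
time_s: 7.2
eef_pos: [540.8, 64.2, 299.9]
tool_rot: [-0.442, 0.56, 0.448, 0.539]
wrist_force: [0.9, -0.1, -0.5]
finger_gap: 0.332
```

```bash
python3 st.py 572 -133.5 250;python3 - <<'E'
from h import *
for n in('scene','top'):
    p,a=snap(n,f'pics/{n}4.png')
    y,x,h,w=(180,280,90,100) if n=='scene' else (155,190,90,130)
    cv2.imwrite(f'pics/{n}4c.png',cv2.resize(a[y:y+h,x:x+w,::-1],None,fx=6,fy=6,interpolation=cv2.INTER_CUBIC))
E
```

```text
7.2 [540.8  64.2 299.9] F [ 0.9 -0.1 -0.5] gap 0.332 j [ 0.08  0.    1.78 -0.01  1.4  -1.28]
x [-0.028 -0.012 -1.   ] zang 78.04
to target in tool axes [  51.4  -72.8 -186.1]
```

View pics/scene4c.png

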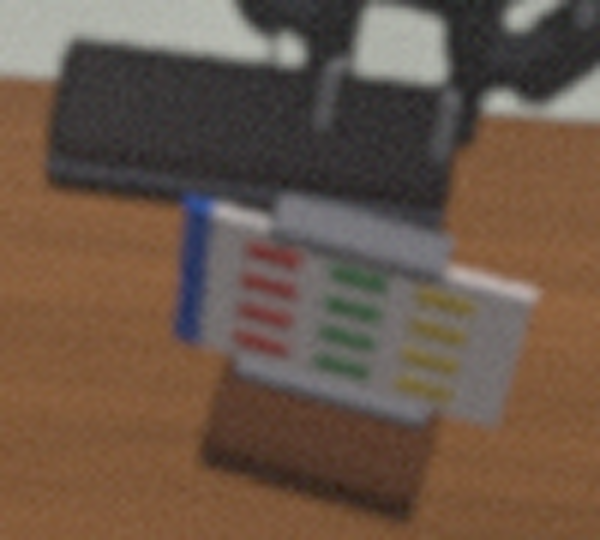

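move_arm:
  moves:
    - {"fingers": 1,"x": 0,"y": -14.5,"z": -37,"roll": 0}
    - {"fingers": 1,"x": 0,"y": -14.5,"z": -37,"roll": 0}
    - {"fingers": 1,"x": 0,"y": -14.5,"z": -37,"roll": 0}
    - {"fingers": 1,"x": 0,"y": -14.5,"z": -37,"roll": 0}
    - {"fingers": 1,"x": 10,"y": -14.5,"z": -37,"roll": 0}
    - {"fingers": 1,"x": 20,"y": 0,"z": 0,"roll": -8.4}
    - {"fingers": 1,"x": 20,"y": 0,"z": 0,"roll": -8.4}
    - {"fingers": 1,"x": 0,"y": 0,"z": 0,"roll": 0}

```text
time_s: 8.1
eef_pos: [566.5, -132.2, 242.0]
tool_rot: [-0.511, 0.491, 0.529, 0.466]
wrist_force: [-0.3, 0.2, -0.9]
finger_gap: 1.004
```

```bash
python3 st.py 571.4 -133.4 180;python3 - <<'E'
from h import *
p,a=snap('wrist','pics/w5.png');print(p['xyz'],p['orientation'])
for X in((537.5,-136.2,136),(571.4,-133.4,136),(487.7,-140.4,136)): print(np.round(proj(p,X),1))
E
python3 st.py 571.4 -133.4 180
```

```text
8.1 [ 566.5 -132.2  242. ] F [-0.3  0.2 -0.9] gap 1.004 j [-0.26  0.11  1.77 -0.02  1.31 -1.91]
x [-0.043 -0.009 -0.999] zang 94.81
to target in tool axes [61.7 -7.5 -1.3]
[ 489.34756312 -138.42750383  388.37619048] [-0.09894343 -0.10286781  0.72866238  0.66983546]
[276.7 182.4]
[276.7 225.5]
[276.6 112.9]
8.15 [ 567.7 -132.1  244.1] F [-1.4 -0.2  0.3] gap 1.001 j [-0.26  0.11  1.76 -0.02  1.31 -1.91]
x [-0.04  -0.01  -0.999] zang 94.64
to target in tool axes [63.9 -6.2 -1.1]
```

View pics/w5.png

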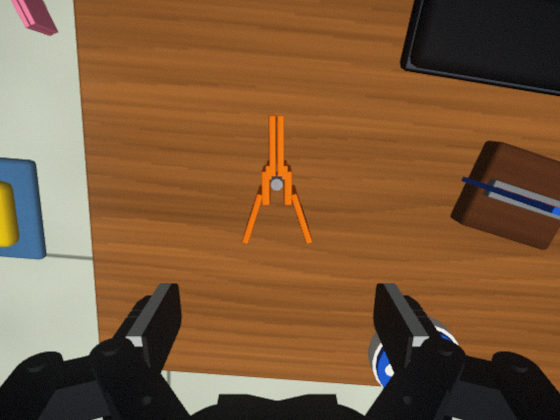

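```bash
python3 - <<'E'
from h import *
print(onz(ctrl.camera_params('top'),251,125,131),onz(ctrl.camera_params('scene'),306,314,131))
E
python3 st.py 571.4 -133.4 104
```

```text
[695.73771036   9.83128758 131.        ] [702.93130743  12.27134374 131.        ]
8.15 [ 567.7 -132.1  244.1] F [-1.4 -0.2  0.3] gap 1.001 j [-0.26  0.11  1.76 -0.02  1.31 -1.91]
x [-0.04  -0.01  -0.999] zang 94.64
to target in tool axes [139.9  -9.3  -0.6]
```

move_arm:
  moves:
    - {"fingers": 1,"x": 20,"y": -9,"z": -0.6,"roll": 0}
    - {"fingers": 1,"x": 30,"y": 0,"z": 0,"roll": 0}
    - {"fingers": 1,"x": 30,"y": 0,"z": 0,"roll": 0}
    - {"fingers": 1,"x": 25,"y": 0,"z": 0,"roll": 0}
    - {"fingers": 1,"x": 15,"y": 0,"z": 0,"roll": 0}
    - {"fingers": 1,"x": 0,"y": 0,"z": 0,"roll": 0}
    - {"fingers": 1,"x": 0,"y": 0,"z": 0,"roll": 0}

```text
time_s: 8.85
eef_pos: [575.7, -133.7, 128.5]
tool_rot: [-0.515, 0.49, 0.526, 0.468]
wrist_force: [-0.8, -0.6, -0.4]
finger_gap: 1.003
```

```bash
python3 st.py 571.4 -133.4 104
```

```text
8.85 [ 575.7 -133.7  128.5] F [-0.8 -0.6 -0.4] gap 1.003 j [-0.26  0.21  1.87 -0.02  1.09 -1.9 ]
x [-0.032 -0.013 -0.999] zang 94.8
to target in tool axes [24.7  3.5  0.9]
```

move_arm:
  moves:
    - {"fingers": 1,"x": 12,"y": 3.5,"z": 0.5,"roll": 0}
    - {"fingers": 1,"x": 8,"y": 0,"z": 0,"roll": 0}
    - {"fingers": 1,"x": 4,"y": 0,"z": 0,"roll": 0}
    - {"fingers": 1,"x": 0,"y": 0,"z": 0,"roll": 0}

```text
time_s: 9.25
eef_pos: [570.0, -133.7, 102.8]
tool_rot: [-0.514, 0.49, 0.527, 0.467]
wrist_force: [0.5, 0.4, 1.0]
finger_gap: 0.995
```

```bash
python3 st.py 571.4 -133.4 104
```

```text
9.25 [ 570.  -133.7  102.8] F [0.5 0.4 1. ] gap 0.995 j [-0.26  0.23  1.9  -0.02  1.05 -1.9 ]
x [-0.035 -0.012 -0.999] zang 94.83
to target in tool axes [-1.2 -1.4  0.2]
```

move_arm:
  moves:
    - {"fingers": 0.5,"x": -1.5,"y": -1,"z": 0,"roll": 0}
    - {"fingers": 0.5,"x": 0,"y": 0,"z": 0,"roll": 0}
    - {"fingers": 0.4,"x": 0,"y": 0,"z": 0,"roll": 0}
    - {"fingers": 0.3,"x": 0,"y": 0,"z": 0,"roll": 0}
    - {"fingers": 0.2,"x": 0,"y": 0,"z": 0,"roll": 0}
    - {"fingers": 0.1,"x": 0,"y": 0,"z": 0,"roll": 0}
    - {"fingers": 0,"x": 0,"y": 0,"z": 0,"roll": 0}
    - {"fingers": 0,"x": 0,"y": 0,"z": 0,"roll": 0}
    - {"fingers": 0,"x": 0,"y": 0,"z": 0,"roll": 0}
    - {"fingers": 0,"x": 0,"y": 0,"z": 0,"roll": 0}
  squeeze: 40

```text
time_s: 10.25
eef_pos: [573.8, -134.0, 107.6]
tool_rot: [-0.516, 0.489, 0.525, 0.468]
wrist_force: [0.2, 0.9, 6.9]
finger_gap: 0.248
```

```bash
python3 -c "
from h import *
snap('wrist','pics/w6.png')";python3 st.py 571.4 -133.4 104
```

```text
10.3 [ 573.8 -134.   107.6] F [0.4 0.8 7.1] gap 0.245 j [-0.26  0.23  1.89 -0.02  1.05 -1.9 ]
x [-0.029 -0.013 -0.999] zang 94.84
to target in tool axes [3.7 2.2 0.9]
```

View pics/w6.png

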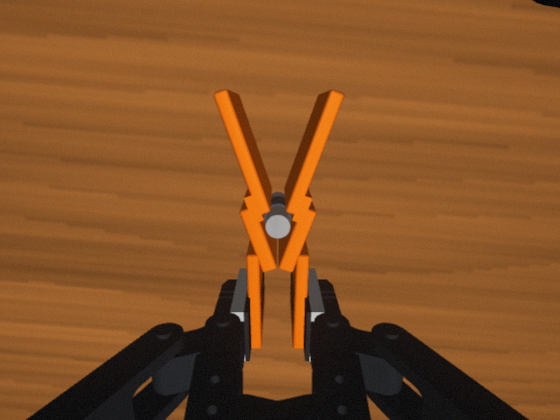

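move_arm:
  moves:
    - {"fingers": 0,"x": -5,"y": 0,"z": 0,"roll": 0}
    - {"fingers": 0,"x": -10,"y": 0,"z": 0,"roll": 0}
    - {"fingers": 0,"x": -15,"y": 0,"z": 0,"roll": 0}
    - {"fingers": 0,"x": -20,"y": 0,"z": 0,"roll": 0}
    - {"fingers": 0,"x": -20,"y": 0,"z": 0,"roll": 0}
    - {"fingers": 0,"x": -10,"y": 0,"z": 0,"roll": 0}
    - {"fingers": 0,"x": -4,"y": 0,"z": 0,"roll": 0}

```text
time_s: 11.0
eef_pos: [575.6, -133.0, 191.3]
tool_rot: [-0.516, 0.489, 0.525, 0.468]
wrist_force: [-0.0, -0.1, 0.3]
finger_gap: 0.249
```

move_arm:
  moves:
    - {"fingers": 0,"x": 0,"y": 0,"z": 0,"roll": 5}
    - {"fingers": 0,"x": 0,"y": 0,"z": 0,"roll": 8}
    - {"fingers": 0,"x": 0,"y": 0,"z": 0,"roll": 8}
    - {"fingers": 0,"x": 0,"y": 0,"z": 0,"roll": 8}
    - {"fingers": 0,"x": 0,"y": 0,"z": 0,"roll": 8}
    - {"fingers": 0,"x": 0,"y": 0,"z": 0,"roll": 8}
    - {"fingers": 0,"x": 0,"y": 0,"z": 0,"roll": 8}

```text
time_s: 11.7
eef_pos: [573.8, -132.6, 188.1]
tool_rot: [-0.25, 0.674, 0.251, 0.648]
wrist_force: [0.2, -0.0, -0.1]
finger_gap: 0.247
```

move_arm:
  moves:
    - {"fingers": 0,"x": 0,"y": 0,"z": 0,"roll": 8}
    - {"fingers": 0,"x": 0,"y": 0,"z": 0,"roll": 8}
    - {"fingers": 0,"x": 0,"y": 0,"z": 0,"roll": 8}
    - {"fingers": 0,"x": 0,"y": 0,"z": 0,"roll": 8}
    - {"fingers": 0,"x": 0,"y": 0,"z": 0,"roll": 8}
    - {"fingers": 0,"x": 0,"y": 0,"z": 0,"roll": 8}
    - {"fingers": 0,"x": 0,"y": 0,"z": 0,"roll": 4.5}
    - {"fingers": 0,"x": 0,"y": 0,"z": 0,"roll": 0}
    - {"fingers": 0,"x": 0,"y": 0,"z": 0,"roll": 0}

```text
time_s: 12.6
eef_pos: [574.1, -132.6, 188.4]
tool_rot: [0.06, 0.716, -0.07, 0.692]
wrist_force: [-0.1, 0.8, -1.1]
finger_gap: 0.248
```

```bash
python3 st.py 518 -60 185;python3 - <<'E'
from h import *
for n in('scene','top','wrist'):
    p,a=snap(n,f'pics/{n}7.png')
    if n=='wrist': print(p)
    y,x,h,w=(160,200,120,180) if n=='scene' else (140,190,110,150)
    if n!='wrist': cv2.imwrite(f'pics/{n}7c.png',cv2.resize(a[y:y+h,x:x+w,::-1],None,fx=4,fy=4,interpolation=cv2.INTER_CUBIC))
E
```

```text
12.6 [ 574.1 -132.6  188.4] F [-0.1  0.8 -1.1] gap 0.248 j [-0.26  0.15  1.82 -0.02  1.2  -0.06]
x [-0.034 -0.012 -0.999] zang -10.57
to target in tool axes [  4.5  61.2 -68.3]
{'fx': 340.6001756736272, 'fy': 340.6001756736272, 'cx': 276.9567499214547, 'cy': 215.8307314651763, 'xyz': array([594.73039816, -49.05739859, 330.01524009]), 'orientation': array([-0.17202039,  0.0318683 , -0.08857609,  0.98058537])}
```

View pics/scene7c.png

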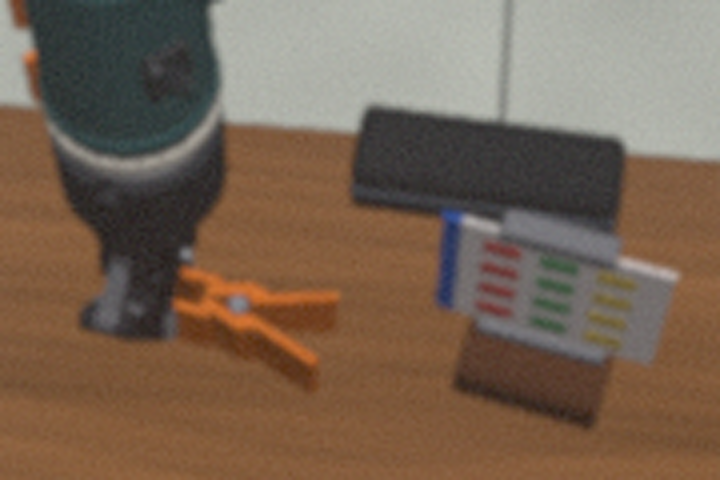

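View pics/top7c.png

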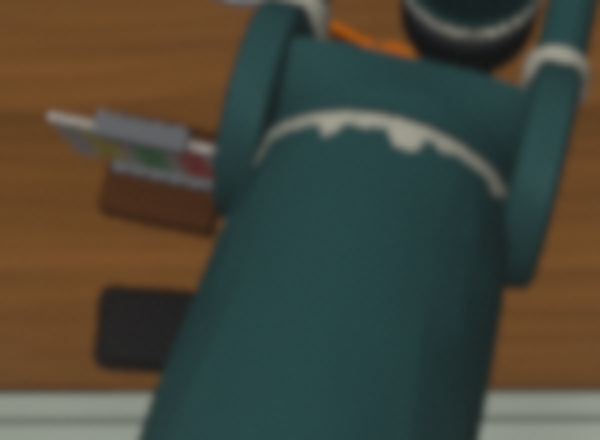

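View pics/wrist7.png

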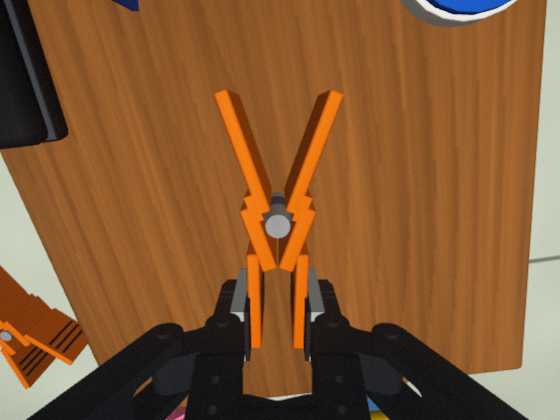

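```bash
cat > tri.py <<'E'
from h import *
def tri(obs):
    A=np.zeros((3,3));b=np.zeros(3)
    for p,u,v in obs:
        o,d=ray(p,u,v);d/=np.linalg.norm(d);P=np.eye(3)-np.outer(d,d);A+=P;b+=P@o
    X=np.linalg.solve(A,b);return X,[np.round(np.subtract(proj(p,X),(u,v)),1) for p,u,v in obs]
E
python3 - <<'E'
from tri import *
a=cv2.imread('pics/wrist7.png');cv2.imwrite('pics/wrist7c.png',cv2.resize(a[80:290,190:370],None,fx=2.8,fy=2.8,interpolation=cv2.INTER_CUBIC))
S=ctrl.camera_params('scene');Wc=ctrl.camera_params('wrist')
s=lambda u,v:(S,200+u/4-.4,160+v/4-.4)
o=ctrl.get_obs();M=R.from_quat(o['tool_rot']).as_matrix()
for n,a,b in(('pin',s(237,302),(Wc,278,224)),('tipR near cam',s(318,363),(Wc,338,93)),('tipL',s(340,293),(Wc,221,93))):
    X,e=tri([a,b]);print(n,X.round(1),e,'tool',(M.T@(X-o['eef_pos'])).round(1))
E
```

```text
pin [583.2 -92.4 217.7] [array([0.2, 0.2]), array([-0.5,  1.4])] tool [-29.6  40.7   0.4]
tipR near cam [610.3 -51.2 212.9] [array([-0.7, -0. ]), array([-0.7, -4.2])] tool [-26.2  86.2  19.6]
tipL [573.9 -44.2 218.9] [array([-0.8,  0.1]), array([-2.2, -4.8])] tool [-31.1  86.3 -17.7]
```

View pics/wrist7c.png

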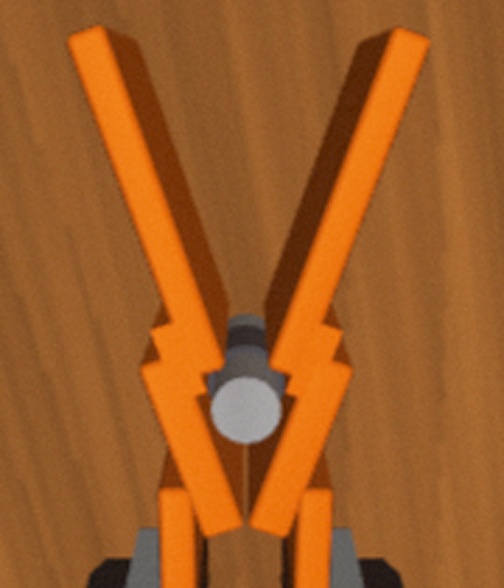

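```bash
python3 st.py 500.3 -119.1 164.4
```

```text
12.75 [ 574.4 -132.7  188.9] F [ 0.8  0.5 -0.2] gap 0.246 j [-0.26  0.15  1.82 -0.02  1.2  -0.06]
x [-0.034 -0.012 -0.999] zang -10.62
to target in tool axes [ 26.8   0.2 -74.5]
```

move_arm:
  moves:
    - {"fingers": 0,"x": 3,"y": 0,"z": -10,"roll": 0}
    - {"fingers": 0,"x": 6,"y": 0,"z": -16,"roll": 0}
    - {"fingers": 0,"x": 6,"y": 0,"z": -16,"roll": 0}
    - {"fingers": 0,"x": 6,"y": 0,"z": -16,"roll": 0}
    - {"fingers": 0,"x": 4,"y": 0,"z": -11,"roll": 0}
    - {"fingers": 0,"x": 2,"y": 0,"z": -5,"roll": 0}
    - {"fingers": 0,"x": 0,"y": 0,"z": 0,"roll": 0}
    - {"fingers": 0,"x": 0,"y": 0,"z": 0,"roll": 0}

```text
time_s: 13.55
eef_pos: [501.6, -119.5, 164.8]
tool_rot: [0.06, 0.715, -0.071, 0.693]
wrist_force: [0.6, -0.9, -1.5]
finger_gap: 0.25
```

```bash
python3 st.py 500.3 -119.1 164.4;python3 - <<'E'
from h import *
for n in('scene','wrist'):
    p,a=snap(n,f'pics/{n}8.png')
    if n=='wrist':
        print(p['xyz'],p['orientation'])
        for X in((523.7,5.2,175),(522.5+1.2,5.2,220),(523.7,5.2,130)): print(np.round(proj(p,X),1))
    y,x,h,w=(170,200,110,170)
    if n!='wrist': cv2.imwrite(f'pics/{n}8c.png',cv2.resize(a[y:y+h,x:x+w,::-1],None,fx=4.5,fy=4.5,interpolation=cv2.INTER_CUBIC))
E
```

```text
13.55 [ 501.6 -119.5  164.8] F [ 0.6 -0.9 -1.5] gap 0.25 j [-0.27  0.03  1.99 -0.02  1.14 -0.07]
x [-0.032 -0.013 -0.999] zang -10.68
to target in tool axes [ 0.5  0.2 -1.3]
[522.0852842  -35.89551812 306.18848028] [-0.17218497  0.0309338  -0.08939905  0.98051173]
[270.3 -43.6]
[ 259.3 -128.5]
[275.2  -6. ]
```

View pics/scene8c.png

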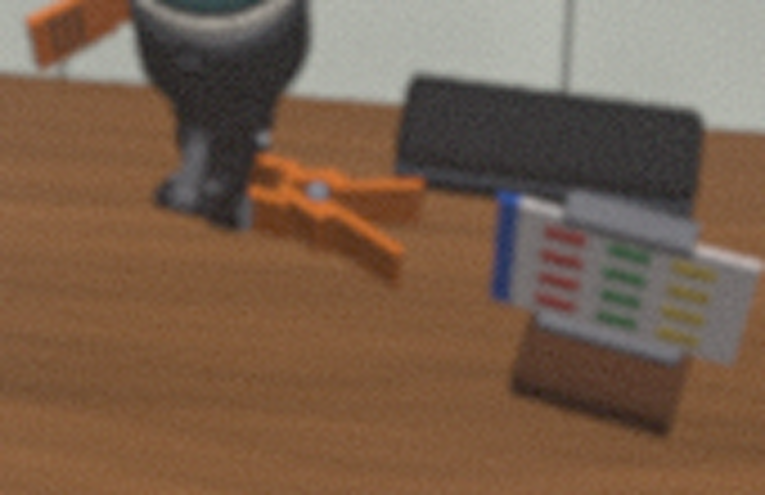

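View pics/wrist8.png

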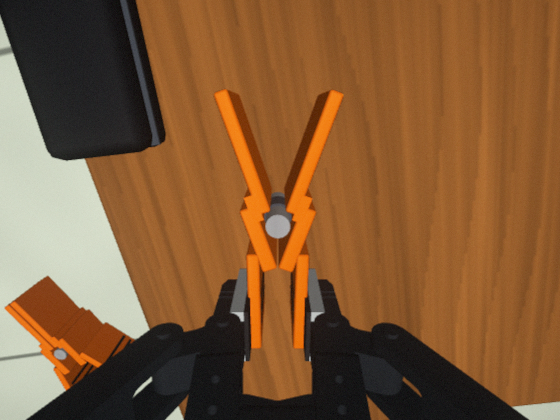

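move_arm:
  moves:
    - {"fingers": 0,"x": 0,"y": 5,"z": -1.3,"roll": 0}
    - {"fingers": 0,"x": 0,"y": 8,"z": 0,"roll": 0}
    - {"fingers": 0,"x": 0,"y": 8,"z": 0,"roll": 0}
    - {"fingers": 0,"x": 0,"y": 4,"z": 0,"roll": 0}
    - {"fingers": 0,"x": 0,"y": 0,"z": 0,"roll": 0}
    - {"fingers": 0,"x": 0,"y": 0,"z": 0,"roll": 0}

```text
time_s: 14.25
eef_pos: [504.4, -94.3, 163.9]
tool_rot: [0.06, 0.715, -0.071, 0.693]
wrist_force: [0.3, -0.8, -0.3]
finger_gap: 0.248
```

```bash
python3 st.py 511.3 -60.1 164.4;python3 - <<'E'
from h import *
for n in('scene','wrist'):
    p,a=snap(n,f'pics/{n}9.png')
    if n=='wrist':
        print(p['xyz'],p['orientation'])
        for X in((523.7,5.2,175),(523.7,5.2,220),(523.7,5.2,130)): print(np.round(proj(p,X),1))
    y,x,h,w=(170,200,110,170)
    if n!='wrist': cv2.imwrite(f'pics/{n}9c.png',cv2.resize(a[y:y+h,x:x+w,::-1],None,fx=4.5,fy=4.5,interpolation=cv2.INTER_CUBIC))
E
```

```text
14.25 [504.4 -94.3 163.9] F [ 0.3 -0.8 -0.3] gap 0.248 j [-0.22  0.03  2.   -0.02  1.14 -0.03]
x [-0.033 -0.012 -0.999] zang -10.64
to target in tool axes [-1.1 34.9  0.5]
[524.75682374 -10.82678722 305.20994349] [-0.17216186  0.03161054 -0.08911808  0.98051978]
[277.1  43.1]
[270.8  15.9]
[280.1  55.9]
```

View pics/scene9c.png

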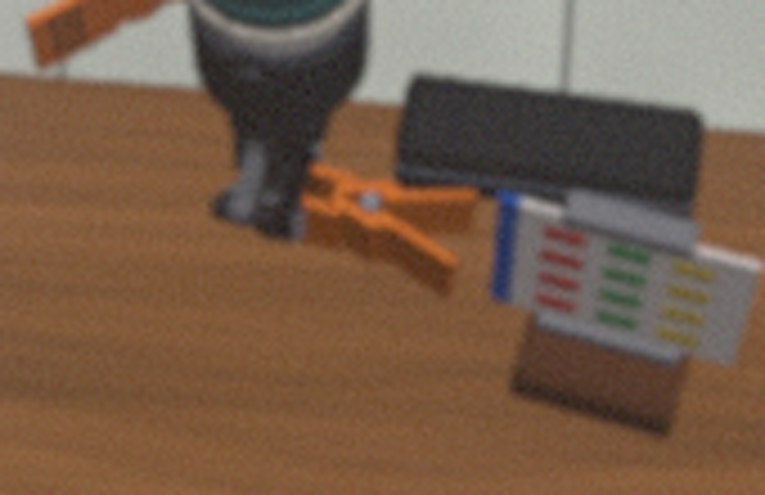

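View pics/wrist9.png

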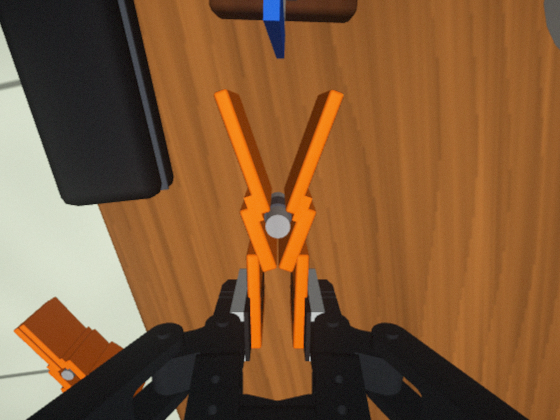

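Run:
```python
from h import *
p=ctrl.camera_params('wrist');o=ctrl.get_obs();M=R.from_quat(o['tool_rot']).as_matrix()
for n,u,v in(('pin',277.7,226.5),('tipL',221,94),('tipR',337,94),('pinbot?',278,200)):
  for z in ((193,) if n!='pinbot?' else (157,)):
    X=onz(p,u,v,z);print(n,X.round(1),(M.T@(X-o['eef_pos'])).round(1))
```

```text
pin [513.2 -54.6 193. ] [-29.8  40.4   0.4]
tipL [504.   -7.8 193. ] [-30.1  84.7 -17.3]
tipR [539.4 -14.5 193. ] [-31.2  84.6  18.7]
pinbot? [512.  -55.9 157. ] [ 6.2 39.6  0.6]
```

move_arm:
  moves:
    - {"fingers": 0,"x": 0,"y": 3,"z": 0,"roll": 0}
    - {"fingers": 0,"x": 0,"y": 6,"z": 0,"roll": 0}
    - {"fingers": 0,"x": 0,"y": 6,"z": 0,"roll": 0}
    - {"fingers": 0,"x": 0,"y": 6,"z": 0,"roll": 0}
    - {"fingers": 0,"x": 0,"y": 6,"z": 0,"roll": 0}
    - {"fingers": 0,"x": 0,"y": 4,"z": 0,"roll": 0}
    - {"fingers": 0,"x": 0,"y": 2,"z": 0,"roll": 0}
    - {"fingers": 0,"x": 0,"y": 0,"z": 0,"roll": 0}
    - {"fingers": 0,"x": 0,"y": 0,"z": 0,"roll": 0}

```text
time_s: 15.25
eef_pos: [510.4, -62.1, 163.3]
tool_rot: [0.06, 0.715, -0.071, 0.693]
wrist_force: [-0.3, 0.0, -0.2]
finger_gap: 0.248
```

```bash
python3 st.py 511.3 -60.1 164.4;python3 - <<'E'
from h import *
for n in('scene','wrist'):
    p,a=snap(n,f'pics/{n}10.png')
    if n=='wrist':
        print(p['xyz'],p['orientation'])
        for X in((523.7,5.2,175),(523.7,5.2,220),(523.7,5.2,130),(523.7,5.2,193),(523.7,5.2,157)): print(np.round(proj(p,X),1))
    y,x,h,w=(170,240,100,130)
    if n=='wrist':y,x,h,w=(70,180,220,200)
    cv2.imwrite(f'pics/{n}10c.png',cv2.resize(a[y:y+h,x:x+w,::-1],None,fx=580/h,fy=580/h,interpolation=cv2.INTER_CUBIC))
E
```

```text
15.25 [510.4 -62.1 163.3] F [-0.3  0.  -0.2] gap 0.248 j [-0.16  0.03  2.   -0.02  1.14  0.04]
x [-0.033 -0.012 -0.999] zang -10.68
to target in tool axes [-1.1  2.1  0.5]
[530.85374724  21.41165029 304.62378309] [-0.1721304   0.03164009 -0.08932324  0.98050568]
[277.1 140.3]
[271.5 164.5]
[279.9 128.1]
[275.4 147.8]
[278.4 134.6]
```

View pics/scene10c.png

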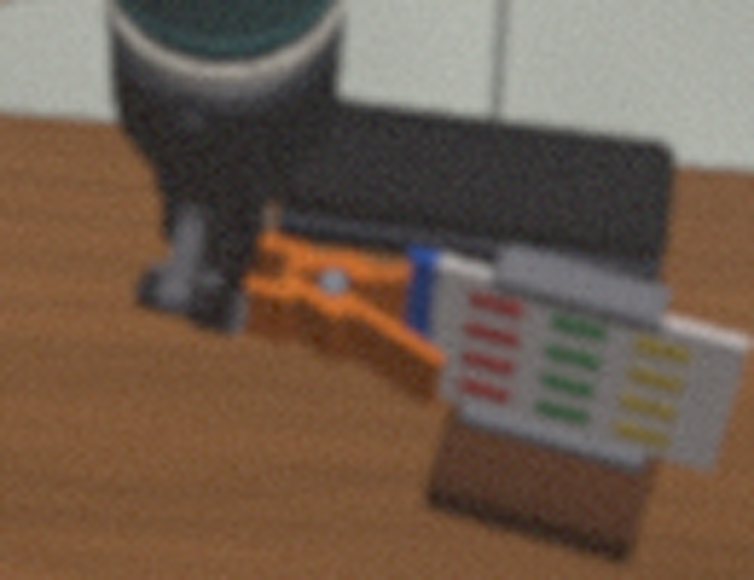

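View pics/wrist10c.png

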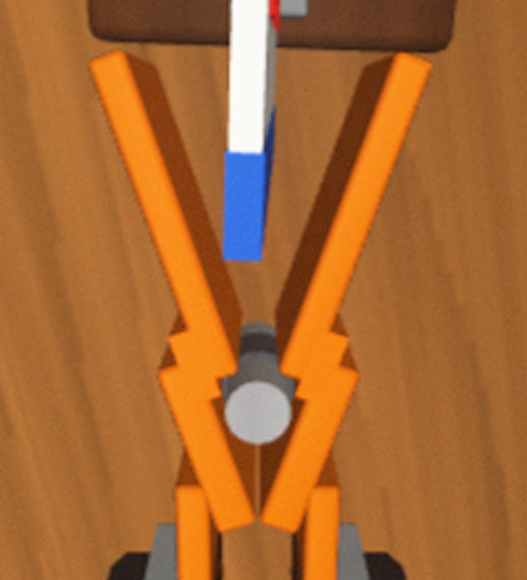

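View pics/scene10.png

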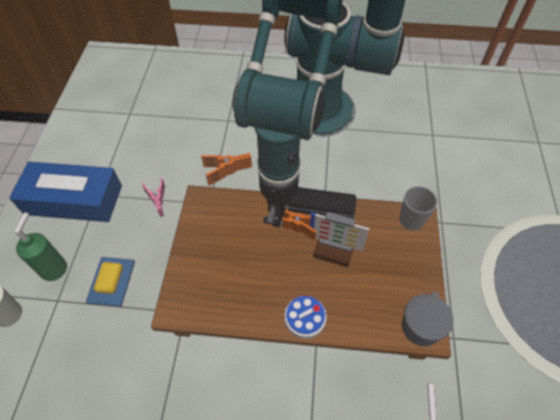

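move_arm:
  moves:
    - {"fingers": 0,"x": -0.8,"y": 0,"z": 0,"roll": 0}
    - {"fingers": 0,"x": 0,"y": 0,"z": 0,"roll": 0}
    - {"fingers": 0,"x": 0,"y": 0,"z": 0,"roll": 0}
    - {"fingers": 0,"x": 0,"y": 0,"z": 0,"roll": 0}
    - {"fingers": 0,"x": 0,"y": 0,"z": 0,"roll": 0}

```text
time_s: 15.85
eef_pos: [510.4, -62.1, 164.2]
tool_rot: [0.06, 0.715, -0.071, 0.693]
wrist_force: [0.3, 0.2, -0.4]
finger_gap: 0.251
```

```bash
python3 st.py
python3 - <<'E'
from h import *
p,a=snap('wrist','pics/w11.png')
cv2.imwrite('pics/w11c.png',cv2.resize(a[70:290,180:380,::-1],None,fx=2.636,fy=2.636,interpolation=cv2.INTER_CUBIC))
E
```

```text
15.85 [510.4 -62.1 164.2] F [ 0.3  0.2 -0.4] gap 0.251 j [-0.16  0.03  2.   -0.02  1.14  0.04]
x [-0.033 -0.012 -0.999] zang -10.69
```

View pics/w11c.png

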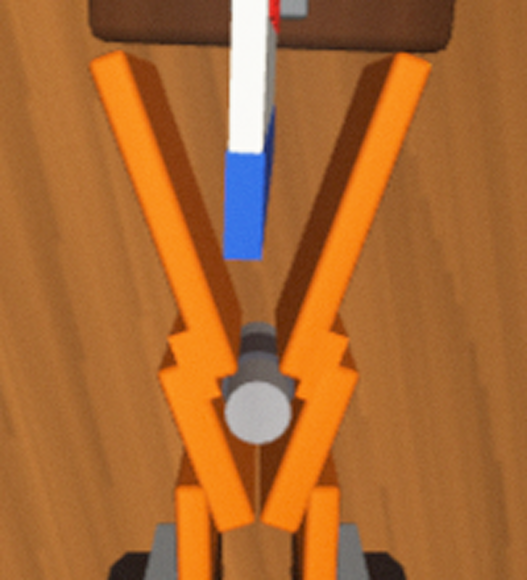

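```bash
python3 -c "
from cell import ctrl
print(ctrl.close_job())"
```

```text
the job is handed in; nothing more can be done
None
```

I pressed the dose card home, and the arm is now holding the orange clip wide open around the card's blue-striped edge. The job was handed in at about 16 s.

- **Card:** The pressing fingers stopped dead at z = 230 mm, which is the home height. The force had risen from about 5 N to 18 N by then, and a picture afterwards showed the card lower.
- **Clip:** It is fully squeezed with its tails parallel. The gripper opening stayed steady at 0.25, and the wrist force is near 0, so the clip is resting on nothing.
- **Position:** Its middle is about 175 mm up, which is half-way up the card. The edge sits about 28 mm from the hinge, so it is about 20 mm inside the mouth. It is centred between the jaws to about 1 mm and visibly clear of the jaws and the hinge.
- **Other things on the stool:** The last scene picture shows them where they were.

**Not exact:**
- **Tilt:** An early roll ran the last joint into its range limit and left the tool tilted by about 2°. I estimate the clip is off level by no more than about 3°, but I did not measure it directly.
- **Hinge position:** Two estimates of the hinge position differed by about 4 mm. I used the last wrist-camera view, which showed the clip and the card together.
- **Picking up the clip:** The tool pressed down lightly, at about 7 N, most likely on the stool top.

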